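# Find the fullest paint tin by feel

## Robot

A 6-joint arm with a two-finger parallel gripper is mounted at the origin on the work surface. World frame = base frame: x ahead of the robot, y to its left, z up, the work surface at z = 0. Lengths are in m, angles in rad, forces in N, time in s.
With the tool pointing down it reaches from about 0.3 to 0.875 m from the base axis. Payload 6.4 kg.
Tool frame: the origin (TCP) lies at the very end of the fingers, on their centre line; the grasp point (between the pads) lies 19 mm behind it; z points along the fingers, y is the line along which they close (so a half turn about z gives the same grasp; the last joint's range is limited). The gripper opens to 85 mm and grips with 20 to 120 N. Pads are 22 mm wide; open, the fingers measure 114 mm over their backs; the gripper's body (76 mm by 85 mm) begins 54 mm behind the grasp point. The pads swing forward as they close: fully open they stand 13 mm farther back than shut.
Start: joints at [-1.342, 0.181, 1.607, -0, 1.354, -0.206], TCP at [0.242, -0.522, 0.231] pointing down, gripper open.
Joint ranges: [-2.99, 2.99], [-0.89, 2.07], [0.3, 2.58], [-1.14, 4.28], [0, 2.63], [-3.12, 3.12]. Speed limits (rad/s): [2.57, 2.57, 3.01, 3.14, 3.14, 3.14].

## Interface

Orientations are given as a unit quaternion [w, x, y, z].
In Python, from bench import ctrl, imaging gives the robot as it stands (ctrl), with the cameras (imaging).
- The arm moves only by the tool nudge_tcp, called after "Request:" as name([rows], argument=value, ...), one row to a line, values as JSON. Schema: {"type":"object","properties":{"plan":{"type":"array","items":{"type":"object","properties":{"d":{"type":"array","items":{"type":"number"},"minItems":3,"maxItems":3},"rot":{"type":"array","items":{"type":"number"},"minItems":3,"maxItems":3},"aperture":{"type":"number"}},"additionalProperties":false,"required":["aperture"]},"minItems":1,"maxItems":10},"only":{"type":"string"},"quiet":{"type":"boolean"},"lines":{"type":"string"}},"required":["plan"],"additionalProperties":false}. plan is a list of rows, 1 to 10 of them, each an object with the fields d (a list: dx, dy, dz in fractions of the full range, 1 being 600 mm), rot (a list: a rotation vector rx, ry, rz in normalised numbers (1 is 60 degrees)), aperture (the opening from 0.0 (shut) to 1.0 (fully open)); a field left out counts as zero (the opening has to be given); each row is the pose to reach, as a shift and turn from the pose commanded when the call began, along the tool's axes at that moment; what a row does not reach only later rows make up. A row lasts 1/8 s, in which the tool goes at most 0.0625 m and 0.188 rad, less where a joint would pass 70% of its speed; a pose out of reach is approached as far as the arm can. The fingers move at their own pace and stop on an object; the grip force is fixed at half the most. Time passes only in rows, so rows that do not move let the fingers close. The tool returns the time, the measured TCP pose, the force, the opening and the grip force at its end. only (a regular expression) keeps the lines of the reply that match it, lines (a string "A,B") keeps lines A to B, and quiet returns only ok. Input that does not fit is refused with a message, and nothing moves.
- ctrl.get_obs(): the state, without advancing time (a new reading comes with each control period).
- imaging.camera(name): name is "scene" or "side" or "wrist"; returns the picture (420x560x3 uint8, blue, green, red); there is no depth.
- imaging.camera_params(name): a dict with "fovy" (degrees; the focal length in pixels is half the picture's height over the tangent of half this angle, whatever the lens; pixels are square), "cx", "cy" (the principal point, pixels), "view" (4x4, takes a point from world to camera coordinates). Camera axes: x right, y up, looking along -z (the intrinsics and any distortion apply to the point x, -y, -z); pixel columns grow to the right and rows downward; lengths in m; the calibration is good to about 2 mm. The wrist camera is an equidistant fisheye: a pixel r from the principal point sees the ray r / f radians off the axis. A picture is of the moment at which its call begins: read the wrist's pose just before it. camera_params takes no time and is no camera call; for the wrist camera it gives the pose at the moment of the call.
- ctrl.hand_in(): hands the job in; it is judged then, once.
The state is a dict: "time_s": time; "q": joint angles; "dq": joint speeds; "joint_efforts": joint torques, N m; "eef_pos": TCP position; "eef_rot": TCP orientation; "wrist_force": force on the tool from outside, world axes, zero at the start; "torque": the same for the moment, N m; "opening": opening from 0.0 (shut) to 1.0 (fully open); "grasp_force": force on a finger pad.
Only numpy, scipy, OpenCV 4.12 (cv2) and the standard library are available. Lean on these libraries where they do the work, as an engineer would, in place of code of your own. Each camera call takes 0.05 s, during which the arm holds its last target. There are 200 camera calls.

## Task

Three identical closed paint tins stand on a red, a yellow and a blue mat, and we need the fullest one. Lift them clear one at a time to feel their weight, red mat first, then yellow, then blue, setting each back upright on its own mat before taking the next; then take the heaviest and finish holding it up still and upright in the gripper, its underside at least 15 cm above the bench, with the other two standing on their mats and everything else on the bench left alone.

Things in the scene. Friction and masses are not known exactly. Their poses are not given: they have to be found in the camera images.
- tin_a: closed paint tin, upright steel cylinder 64 mm in diameter and 105 mm tall with a white and dark red label, the same outside as the other two; origin at the centre of its underside, z up along its axis. Takes a firm grip (40 N) on its side. It weighs between 0.13 and 0.61 kg; the heaviest of the three is at least 0.12 kg heavier than the next, and which one (and on which mat) changes every time
- tin_b: closed paint tin, upright steel cylinder 64 mm in diameter and 105 mm tall with a white and dark red label, the same outside as the other two; origin at the centre of its underside, z up along its axis. Takes a firm grip (40 N) on its side. It weighs between 0.13 and 0.61 kg; the heaviest of the three is at least 0.12 kg heavier than the next, and which one (and on which mat) changes every time
- tin_c: closed paint tin, upright steel cylinder 64 mm in diameter and 105 mm tall with a white and dark red label, the same outside as the other two; origin at the centre of its underside, z up along its axis. Takes a firm grip (40 N) on its side. It weighs between 0.13 and 0.61 kg; the heaviest of the three is at least 0.12 kg heavier than the next, and which one (and on which mat) changes every time
- mat_red: red plastic drip mat, 110 x 110 mm and 4 mm thick, fixed to the bench, one tin standing near its middle (within 17 mm); origin at the centre of its underside. Mats are at least 130 mm apart centre to centre, in any order of colours
- mat_yellow: yellow plastic drip mat, 110 x 110 mm and 4 mm thick, fixed to the bench, one tin standing near its middle (within 17 mm); origin at the centre of its underside. Mats are at least 130 mm apart centre to centre, in any order of colours
- mat_blue: blue plastic drip mat, 110 x 110 mm and 4 mm thick, fixed to the bench, one tin standing near its middle (within 17 mm); origin at the centre of its underside. Mats are at least 130 mm apart centre to centre, in any order of colours
- tape_roll: yellow roll of tape lying flat, 90 mm in diameter, 24 mm tall; origin under its centre; leave it alone
- putty_knife: putty knife lying on the bench, 200 mm long; origin under its middle, x along it; leave it alone
- paintbrush: paintbrush lying on the bench, 200 mm long; origin under its middle, x along it; leave it alone
- screw_jar: closed jar, 68 mm in diameter, 85 mm tall; origin under its centre; leave it alone
- spray_can: spray can standing upright, 66 mm in diameter, 190 mm tall; origin under its centre; leave it alone
- screwdriver: screwdriver lying on the bench, 190 mm long; origin under its middle, x along it; leave it alone

How it is judged:
On the way, in this order (a step that is already met when the one before it is completed fails the run):
1. the tin of the red mat is lifted clear over its mat (underside above 20 mm) by the gripper while the other two tins stand (((height (world z) of tin_a above 0.02 m and horizontal distance between tin_a and mat_red below 0.07 m and contact force between tin_a and the fingers above 1 N and height (world z) of each of tin_b, tin_c below 0.012 m) or (height (world z) of tin_b above 0.02 m and horizontal distance between tin_b and mat_red below 0.07 m and contact force between tin_b and the fingers above 1 N and height (world z) of each of tin_a, tin_c below 0.012 m) or (height (world z) of tin_c above 0.02 m and horizontal distance between tin_c and mat_red below 0.07 m and contact force between tin_c and the fingers above 1 N and height (world z) of each of tin_a, tin_b below 0.012 m))), for 0.2 s.
2. the tin of the yellow mat is lifted clear over its mat (underside above 20 mm) by the gripper while the other two tins stand (((height (world z) of tin_a above 0.02 m and horizontal distance between tin_a and mat_yellow below 0.07 m and contact force between tin_a and the fingers above 1 N and height (world z) of each of tin_b, tin_c below 0.012 m) or (height (world z) of tin_b above 0.02 m and horizontal distance between tin_b and mat_yellow below 0.07 m and contact force between tin_b and the fingers above 1 N and height (world z) of each of tin_a, tin_c below 0.012 m) or (height (world z) of tin_c above 0.02 m and horizontal distance between tin_c and mat_yellow below 0.07 m and contact force between tin_c and the fingers above 1 N and height (world z) of each of tin_a, tin_b below 0.012 m))), for 0.2 s.
3. the tin of the blue mat is lifted clear over its mat (underside above 20 mm) by the gripper while the other two tins stand (((height (world z) of tin_a above 0.02 m and horizontal distance between tin_a and mat_blue below 0.07 m and contact force between tin_a and the fingers above 1 N and height (world z) of each of tin_b, tin_c below 0.012 m) or (height (world z) of tin_b above 0.02 m and horizontal distance between tin_b and mat_blue below 0.07 m and contact force between tin_b and the fingers above 1 N and height (world z) of each of tin_a, tin_c below 0.012 m) or (height (world z) of tin_c above 0.02 m and horizontal distance between tin_c and mat_blue below 0.07 m and contact force between tin_c and the fingers above 1 N and height (world z) of each of tin_a, tin_b below 0.012 m))), for 0.2 s.
At the end, for the whole second after the job is handed in: The heaviest tin held still by the fingers, within 0.25 rad of upright, underside over 140 mm up, on nothing else; the other two (each under 4.2 N on its mat) upright on their mats within 55 mm of their starts, untouched; bystanders within 40 mm of theirs ((((height (world z) of tin_a above 0.14 m and angle between tin_a's own z axis and vertical below 0.25 rad and contact force between tin_a and the fingers above 2 N and linear speed of tin_a below 0.05 m/s and contact force between tin_a and tin_b below 0.1 N and contact force between tin_a and tin_c below 0.1 N and contact force between tin_a and tape_roll below 0.1 N and contact force between tin_a and putty_knife below 0.1 N and contact force between tin_a and paintbrush below 0.1 N and contact force between tin_a and screw_jar below 0.1 N and contact force between tin_a and spray_can below 0.1 N and contact force between tin_a and screwdriver below 0.1 N) and (height (world z) of tin_b between 0.0025 and 0.008 m and angle between each of tin_b, tin_c's own z axis and vertical below 0.1 rad and distance of each of tin_b, tin_c from where it was at the start of the episode below 0.055 m and linear speed of each of tin_b, tin_c below 0.02 m/s and contact force between each of tin_b, tin_c and the arm below 0.1 N and contact force between each of tin_b, tin_c and the fingers below 0.1 N and contact force between each of tin_b, tin_c and mat_red below 4.2 N and contact force between each of tin_b, tin_c and mat_yellow below 4.2 N and contact force between each of tin_b, tin_c and mat_blue below 4.2 N and height (world z) of tin_c between 0.0025 and 0.008 m)) or ((height (world z) of tin_b above 0.14 m and angle between tin_b's own z axis and vertical below 0.25 rad and contact force between tin_b and the fingers above 2 N and linear speed of tin_b below 0.05 m/s and contact force between tin_b and tin_a below 0.1 N and contact force between tin_b and tin_c below 0.1 N and contact force between tin_b and tape_roll below 0.1 N and contact force between tin_b and putty_knife below 0.1 N and contact force between tin_b and paintbrush below 0.1 N and contact force between tin_b and screw_jar below 0.1 N and contact force between tin_b and spray_can below 0.1 N and contact force between tin_b and screwdriver below 0.1 N) and (height (world z) of tin_a between 0.0025 and 0.008 m and angle between each of tin_a, tin_c's own z axis and vertical below 0.1 rad and distance of each of tin_a, tin_c from where it was at the start of the episode below 0.055 m and linear speed of each of tin_a, tin_c below 0.02 m/s and contact force between each of tin_a, tin_c and the arm below 0.1 N and contact force between each of tin_a, tin_c and the fingers below 0.1 N and contact force between each of tin_a, tin_c and mat_red below 4.2 N and contact force between each of tin_a, tin_c and mat_yellow below 4.2 N and contact force between each of tin_a, tin_c and mat_blue below 4.2 N and height (world z) of tin_c between 0.0025 and 0.008 m)) or ((height (world z) of tin_c above 0.14 m and angle between tin_c's own z axis and vertical below 0.25 rad and contact force between tin_c and the fingers above 2 N and linear speed of tin_c below 0.05 m/s and contact force between tin_c and tin_a below 0.1 N and contact force between tin_c and tin_b below 0.1 N and contact force between tin_c and tape_roll below 0.1 N and contact force between tin_c and putty_knife below 0.1 N and contact force between tin_c and paintbrush below 0.1 N and contact force between tin_c and screw_jar below 0.1 N and contact force between tin_c and spray_can below 0.1 N and contact force between tin_c and screwdriver below 0.1 N) and (height (world z) of tin_a between 0.0025 and 0.008 m and angle between each of tin_a, tin_b's own z axis and vertical below 0.1 rad and distance of each of tin_a, tin_b from where it was at the start of the episode below 0.055 m and linear speed of each of tin_a, tin_b below 0.02 m/s and contact force between each of tin_a, tin_b and the arm below 0.1 N and contact force between each of tin_a, tin_b and the fingers below 0.1 N and contact force between each of tin_a, tin_b and mat_red below 4.2 N and contact force between each of tin_a, tin_b and mat_yellow below 4.2 N and contact force between each of tin_a, tin_b and mat_blue below 4.2 N and height (world z) of tin_b between 0.0025 and 0.008 m))) and distance of each of tape_roll, putty_knife, paintbrush, screw_jar, spray_can, screwdriver from where it was at the start of the episode below 0.04 m); the arm keeps its last pose, push and grip.
It fails at once if a tin is tipped (more than 0.6 rad) (angle between any of tin_a, tin_b, tin_c's own z axis and vertical above 0.6 rad).
It fails at once if a bystander is pushed more than 40 mm away (distance of any of tape_roll, putty_knife, paintbrush, screw_jar, spray_can, screwdriver from where it was at the start of the episode above 0.04 m).
It also fails if it takes over 58 s, if anything falls off the work surface, if the arm or the gripper's body presses on something with over 40 N, if the wrist force passes 120 N, or if a joint passes its speed limit or range.

## Working session

There is one attempt and no reset: what is moved stays moved. The work goes in short steps, Python scripts to look and compute and a tool call to move; the robot and the scene stay as the last step left them, time stands still between calls to the robot, and variables do not carry over. Pictures are saved under pics/ and viewed, at most 10 in all, crops included, and the job is handed in when it is done.

```bash
ls; mkdir -p pics; python3 - <<'E'
from bench import ctrl, imaging
import cv2,numpy as np
for n in("scene","side"):
    im=imaging.camera(n); cv2.imwrite(f"pics/{n}0.png",im)
    p=imaging.camera_params(n); print(n,p["fovy"],p["cx"],p["cy"],np.round(p["view"],3).tolist(), [k for k in p])
o=ctrl.get_obs(); print({k:np.round(v,3).tolist() for k,v in o.items()})
E
```

```text
bench.py
pics
scene 55.86088554150534 281.46134245335037 207.7718567865053 [[-0.867, 0.498, 0.009, 0.506], [-0.313, -0.559, 0.768, 0.166], [0.388, 0.662, 0.641, -1.39], [0.0, 0.0, 0.0, 1.0]] ['fovy', 'cx', 'cy', 'view']
side 47.76455353634337 281.24347524537967 209.7919036620271 [[0.784, -0.621, 0.021, -0.446], [0.351, 0.471, 0.809, -0.239], [-0.512, -0.627, 0.587, -1.047], [0.0, 0.0, 0.0, 1.0]] ['fovy', 'cx', 'cy', 'view']
{'time_s': 0.1, 'q': [-1.342, 0.181, 1.608, -0.0, 1.354, -0.206], 'dq': [-0.001, -0.002, -0.001, 0.0, 0.001, 0.0], 'joint_efforts': [0.0, -44.588, -35.224, -0.0, 0.004, -0.0], 'eef_pos': [0.242, -0.521, 0.23], 'eef_rot': [-0.001, 0.976, 0.216, -0.0], 'wrist_force': [-0.889, -0.623, -0.256], 'torque': [-0.062, -0.015, 0.021], 'grasp_force': 0.0, 'opening': 1.003}
```

View pics/scene0.png

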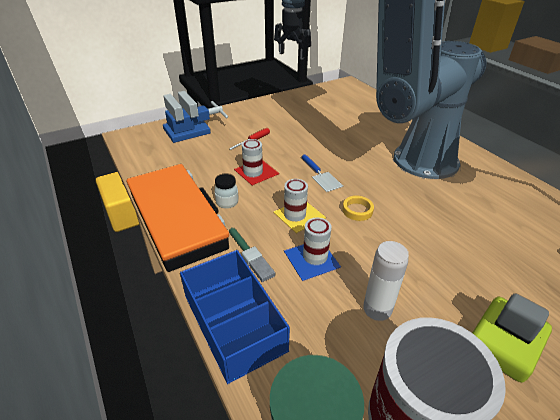

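View pics/side0.png

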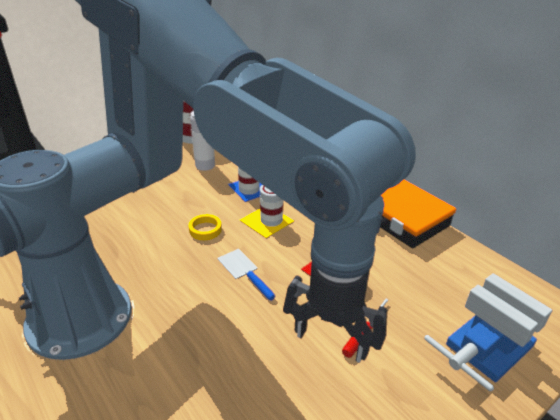

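The scene view shows the tins at about (252,158) on red, (295,200) on yellow and (317,240) on blue. The knife, tape roll, jar, brush and spray can stand around them. In the side view the arm hides the red tin. I'll zoom in on the tins.

```bash
python3 - <<'E'
import cv2
im=cv2.imread("pics/scene0.png")[125:285,200:360]
cv2.imwrite("pics/crop0.png",cv2.resize(im,(600,600),interpolation=cv2.INTER_CUBIC))
E
```

```text
(no output)
```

View pics/crop0.png

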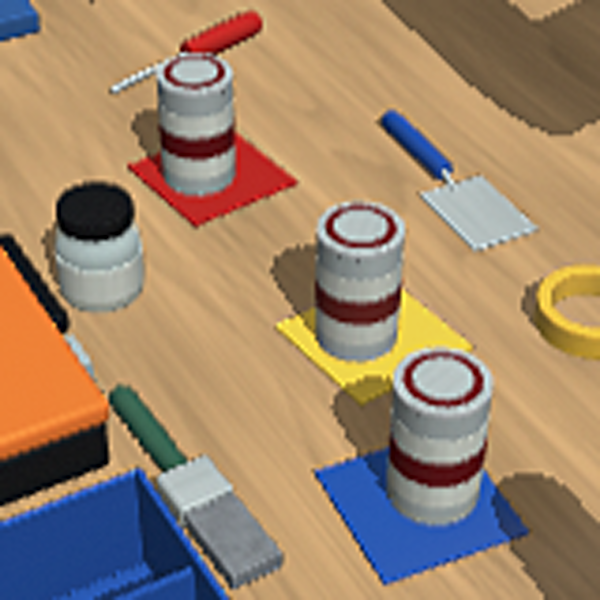

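The lid rings are centred near scene pixels (252,144), (296,185) and (318,227). Next I'll get ring and mat positions by mask and ray casting.

```bash
cat > h.py <<'E'
import numpy as np,cv2
from bench import ctrl, imaging
def pt(name,uv,z):
    p=imaging.camera_params(name); V=np.array(p["view"]); R=V[:3,:3]; c=-R.T@V[:3,3]
    f=210/np.tan(np.radians(p["fovy"])/2)
    d=R.T@np.array([(uv[0]-p["cx"])/f,-(uv[1]-p["cy"])/f,-1]); return c+d*(z-c[2])/d[2]
E
python3 - <<'E'
from h import *
im=cv2.imread("pics/scene0.png"); hsv=cv2.cvtColor(im,cv2.COLOR_BGR2HSV); H,S,V=[hsv[...,i].astype(int) for i in range(3)]
dark=((((H<12)|(H>168))&(S>90)&(V<160))*255).astype(np.uint8)
for n,(u,v) in dict(red=(252,144),yellow=(296,185),blue=(318,227)).items():
    m=np.zeros_like(dark); m[v-10:v+11,u-14:u+15]=dark[v-10:v+11,u-14:u+15]
    c=cv2.findNonZero(m); (cx,cy),ax,_=cv2.fitEllipse(cv2.convexHull(c))
    print(n,"lid",(round(cx,1),round(cy,1)),np.round(ax,1),pt("scene",(cx,cy),.109).round(4))
for n,(lo,hi,box) in dict(red=(0,8,(150,185,230,285)),yellow=(22,32,(195,235,270,328)),blue=(105,125,(235,282,280,345))).items():
    r0,r1,c0,c1=box; m=((H>=lo)&(H<=hi)&(S>(150 if n!="red" else 180))&(V>100)).astype(np.uint8)
    b=np.zeros_like(m); b[r0:r1,c0:c1]=m[r0:r1,c0:c1]
    k=cv2.findNonZero(b)[:,0]; P=np.array([pt("scene",q,.004)[:2] for q in k],np.float32)
    print(n,"mat",cv2.minAreaRect(P))
for n,q,z in [("jarlid",(225,181),.085),("spraytop",(393,250),.19),("tape",(358,208),.024),("knife blade",(327,181),0),("knife end",(304,157),.01),("sd tip",(231,148),.005),("sd end",(268,131),.01),("brush top",(232,231),.01),("brush end",(268,275),0)]: print(n,pt("scene",q,z).round(3))
E
```

```text
red lid (255.1, 140.2) [13.2 24.1] [ 0.542  -0.2451  0.109 ]
yellow lid (295.8, 185.1) [10.6 18.2] [0.5541 0.0248 0.109 ]
blue lid (317.8, 225.8) [13.7 20.9] [0.5939 0.192  0.109 ]
red mat ((0.5520604848861694, -0.22574973106384277), (0.10949298739433289, 0.1085086464881897), 6.681120872497559)
yellow mat ((0.5432580709457397, 0.03269169107079506), (0.11151152104139328, 0.11071600764989853), 5.887663841247559)
blue mat ((0.6074066758155823, 0.19585885107517242), (0.10861034691333771, 0.10920295119285583), 84.3927993774414)
jarlid [ 0.704 -0.119  0.085]
spraytop [0.557 0.396 0.19 ]
tape [0.392 0.111 0.024]
knife blade [ 0.374 -0.068  0.   ]
knife end [ 0.371 -0.214  0.01 ]
sd tip [ 0.565 -0.399  0.005]
sd end [ 0.393 -0.436  0.01 ]
brush top [0.745 0.007 0.01 ]
brush end [0.73  0.186 0.   ]
```

```bash
cat >> h.py <<'E'
from scipy.spatial.transform import Rotation as Ro
def go(*t):
    o=ctrl.get_obs(); R=Ro.from_quat(np.array(o["eef_rot"]),scalar_first=True)
    print("shift",R.inv().apply(np.array(t)-o["eef_pos"]).round(4),"pos",np.round(o["eef_pos"],4),"F",np.round(o["wrist_force"],2),"t",round(o["time_s"],2),"open",round(o["opening"],3),"grip",round(o["grasp_force"],1))
E
python3 - <<'E'
from h import *
p=pt("scene",(251.7,143.7),.109); print(p); go(p[0],p[1],.231)
E
```

```text
[ 0.56130754 -0.23111932  0.109     ]
shift [ 4.116e-01 -1.285e-01 -2.000e-04] pos [ 0.2421 -0.521   0.2305] F [-0.89 -0.62 -0.26] t 0.1 open 1.003 grip 0.0
```

Careful with the scale: shifts go in shares of 600 mm and turns go in shares of 60 degrees. That gives: 0.411 m / 0.6 = 0.685, -0.128 m / 0.6 = -0.2133.

Request:
nudge_tcp([
  {"d":[0.685,-0.2133,0],"aperture":1},
  {"d":[0.685,-0.2133,0],"aperture":1},
  {"d":[0.685,-0.2133,0],"aperture":1},
  {"d":[0.685,-0.2133,0],"aperture":1},
  {"d":[0.685,-0.2133,0],"aperture":1},
  {"d":[0.685,-0.2133,0],"aperture":1},
  {"d":[0.685,-0.2133,0],"aperture":1},
  {"d":[0.685,-0.2133,0],"aperture":1},
  {"d":[0.685,-0.2133,0],"aperture":1},
  {"d":[0.685,-0.2133,0],"aperture":1},
])

```text
time_s: 1.35
eef_pos: [0.5602, -0.2333, 0.2311]
eef_rot: [-0.0, 0.977, 0.215, -0.0]
wrist_force: [0.2, -0.8, -0.1]
opening: 0.997
grasp_force: 0.0
```

```bash
python3 - <<'E'
from h import *
go(.5613,-.2311,.231)
cv2.imwrite("pics/w1.png",imaging.camera("wrist")); p=imaging.camera_params("wrist"); print(p["fovy"],p["cx"],p["cy"],np.round(p["view"],3).tolist())
E
```

```text
shift [ 0.0019 -0.0015  0.0001] pos [ 0.5602 -0.2333  0.2311] F [ 0.24 -0.79 -0.12] t 1.35 open 0.997 grip 0.0
65.70646984690485 281.6087685845075 210.60484299699493 [[0.419, -0.908, 0.0, -0.447], [0.867, 0.399, -0.298, -0.355], [0.271, 0.125, 0.954, -0.501], [0.0, 0.0, 0.0, 1.0]]
```

View pics/w1.png

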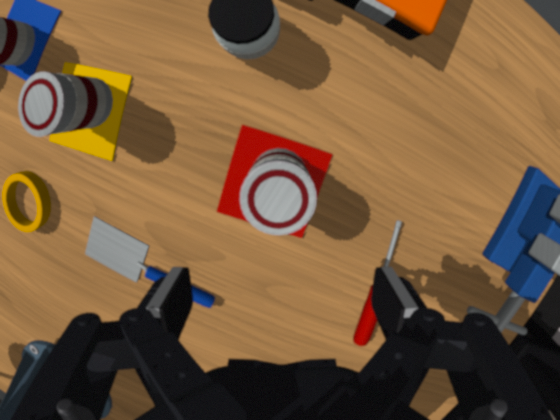

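The wrist view shows the red tin's lid at (278,199) and the yellow tin's lid at (41,104). I'll check both against the scene estimates with fisheye rays.

```bash
cat >> h.py <<'E'
def wpt(uv,z):
    p=imaging.camera_params("wrist"); V=np.array(p["view"]); R=V[:3,:3]; c=-R.T@V[:3,3]
    f=210/np.tan(np.radians(p["fovy"])/2); a=np.array([uv[0]-p["cx"],uv[1]-p["cy"]]); r=np.hypot(*a); th=r/f
    d=R.T@np.array([*(np.sin(th)*a/r*[1,-1]),-np.cos(th)]); return c+d*(z-c[2])/d[2]
E
python3 - <<'E'
from h import *
p=wpt((278,199.5),.109); print(p,wpt((41,104),.109)); go(p[0],p[1],.05)
E
```

```text
[ 0.56340981 -0.22869943  0.109     ] [0.55649332 0.02243187 0.109     ]
shift [ 0.005  -0.0029  0.1812] pos [ 0.5602 -0.2334  0.2312] F [-1.22  0.16 -0.25] t 1.4 open 1.001 grip 0.0
```

To row units: 0.18 m / 0.6 = 0.3, 0.15 m / 0.6 = 0.25.

Request:
nudge_tcp([
  {"d":[0.005,-0.0017,0.0833],"aperture":1},
  {"d":[0.005,-0.0017,0.1667],"aperture":1},
  {"d":[0.005,-0.0017,0.25],"aperture":1},
  {"d":[0.005,-0.0017,0.3],"aperture":1},
  {"d":[0.005,-0.0017,0.3],"aperture":1},
])

```text
time_s: 2.02
eef_pos: [0.5607, -0.2298, 0.0486]
eef_rot: [-0.002, 0.977, 0.215, -0.002]
wrist_force: [0.0, 0.3, 0.6]
opening: 0.999
grasp_force: 0.0
```

Request:
nudge_tcp([
  {"aperture":0.5},
  {"aperture":0.3},
  {"aperture":0.3},
  {"aperture":0.3},
  {"aperture":0.3},
  {"aperture":0.3},
])

```text
time_s: 2.78
eef_pos: [0.5643, -0.2309, 0.0537]
eef_rot: [0.001, 0.976, 0.216, 0.001]
wrist_force: [-3.8, 2.1, 6.3]
opening: 0.736
grasp_force: 62.9
```

To row units: -0.05 m / 0.6 = -0.0833, -0.04 m / 0.6 = -0.0667.

Request:
nudge_tcp([
  {"d":[0,0,-0.0333],"aperture":0.3},
  {"d":[0,0,-0.0667],"aperture":0.3},
  {"d":[0,0,-0.0833],"aperture":0.3},
  {"d":[0,0,-0.0833],"aperture":0.3},
  {"d":[0,0,-0.0833],"aperture":0.3},
  {"d":[0,0,-0.0833],"aperture":0.3},
])

```text
time_s: 3.52
eef_pos: [0.5628, -0.2297, 0.1003]
eef_rot: [-0.001, 0.976, 0.216, -0.001]
wrist_force: [0.1, 0.4, -6.0]
opening: 0.734
grasp_force: 62.7
```

Request:
nudge_tcp([
  {"aperture":0.3},
  {"aperture":0.3},
])

```text
time_s: 3.78
eef_pos: [0.5632, -0.23, 0.1009]
eef_rot: [-0.0, 0.976, 0.216, -0.0]
wrist_force: [-0.0, 0.3, -4.7]
opening: 0.739
grasp_force: 62.7
```

Request:
nudge_tcp([
  {"aperture":0.3},
  {"aperture":0.3},
])

```text
time_s: 4.03
eef_pos: [0.5634, -0.2301, 0.1013]
eef_rot: [-0.0, 0.976, 0.216, -0.0]
wrist_force: [0.1, -0.2, -4.8]
opening: 0.735
grasp_force: 62.7
```

```bash
python3 - <<'E'
from h import *
F=[]
for i in range(8): imaging.camera("side"); F.append(ctrl.get_obs()["wrist_force"])
print(np.mean(F,0).round(2),np.std(F,0).round(2))
cv2.imwrite("pics/s1.png",imaging.camera("scene")); go(.56,-.23,.05)
E
```

```text
[ 0.11 -0.06 -5.03] [0.39 0.48 0.43]
shift [-0.003  -0.0015  0.0513] pos [ 0.5634 -0.2301  0.1013] F [-0.11 -0.07 -4.08] t 4.47 open 0.733 grip 62.7
```

View pics/s1.png

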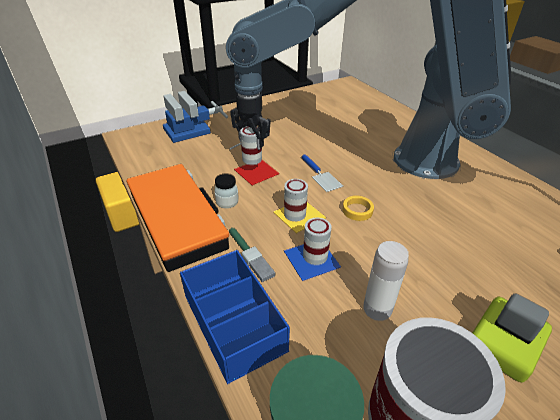

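The red tin hangs upright above its mat at (252,145), and I read about 5.0 N. I'll set it back down.

To row units: 0.048 m / 0.6 = 0.08, 0.046 m / 0.6 = 0.0767.

Request:
nudge_tcp([
  {"d":[0,0,0.0333],"aperture":0.3},
  {"d":[0,0,0.0583],"aperture":0.3},
  {"d":[0,0,0.07],"aperture":0.3},
  {"d":[0,0,0.0767],"aperture":0.3},
  {"d":[0,0,0.08],"aperture":0.3},
  {"d":[0,0,0.08],"aperture":0.3},
])

```text
time_s: 5.22
eef_pos: [0.5639, -0.2304, 0.0539]
eef_rot: [0.0, 0.976, 0.216, 0.0]
wrist_force: [-0.1, 0.0, -4.8]
opening: 0.739
grasp_force: 63.1
```

Request:
nudge_tcp([
  {"aperture":0.3},
  {"aperture":0.3},
])

```text
time_s: 5.48
eef_pos: [0.5639, -0.2304, 0.0538]
eef_rot: [0.0, 0.976, 0.216, 0.0]
wrist_force: [1.0, 0.6, -2.5]
opening: 0.738
grasp_force: 63.0
```

Contact is just starting, so it goes down 1 mm more, releases and rises.

To row units: -0.13 m / 0.6 = -0.2167, -0.1 m / 0.6 = -0.1667.

Request:
nudge_tcp([
  {"d":[0,0,0.0017],"aperture":0.3},
  {"d":[0,0,0.0017],"aperture":0.3},
  {"d":[0,0,0.0017],"aperture":1},
  {"d":[0,0,0.0017],"aperture":1},
  {"d":[0,0,0.0017],"aperture":1},
  {"d":[0,0,0.0017],"aperture":1},
  {"d":[0,0,-0.0833],"aperture":1},
  {"d":[0,0,-0.1667],"aperture":1},
  {"d":[0,0,-0.2167],"aperture":1},
  {"d":[0,0,-0.2167],"aperture":1},
])

```text
time_s: 6.72
eef_pos: [0.5651, -0.2312, 0.1866]
eef_rot: [0.002, 0.976, 0.216, 0.002]
wrist_force: [0.5, -0.6, -0.5]
opening: 1.002
grasp_force: 0.0
```

```bash
python3 - <<'E'
from h import *
cv2.imwrite("pics/w2.png",imaging.camera("wrist")); go(.555,.0236,.2)
F=[]
for i in range(4): imaging.camera("side"); F.append(ctrl.get_obs()["wrist_force"][2])
print(F)
E
```

```text
shift [ 0.099  -0.2341 -0.0161] pos [ 0.5639 -0.2305  0.1842] F [ 0.21 -0.21 -0.5 ] t 6.78 open 0.998 grip 0.0
[np.float64(-1.2251523808163123), np.float64(-0.12259635554774809), np.float64(-0.61873566088315), np.float64(0.2078226617215368)]
```

View pics/w2.png

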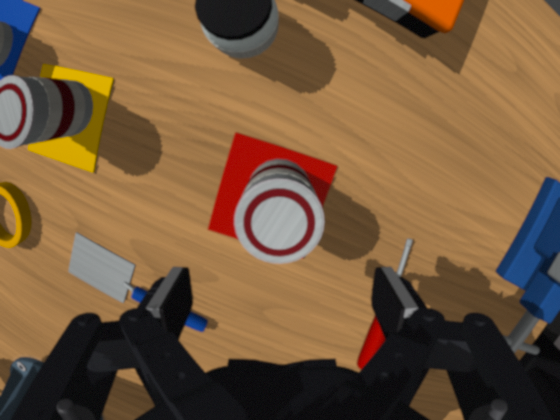

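The red tin stands upright on its mat, with its lid at (280,222). Next is the yellow tin.

To row units: -0.233 m / 0.6 = -0.3883, 0.098 m / 0.6 = 0.1633.

Request:
nudge_tcp([
  {"d":[0.1633,-0.3883,-0.0267],"aperture":1},
  {"d":[0.1633,-0.3883,-0.0267],"aperture":1},
  {"d":[0.1633,-0.3883,-0.0267],"aperture":1},
  {"d":[0.1633,-0.3883,-0.0267],"aperture":1},
  {"d":[0.1633,-0.3883,-0.0267],"aperture":1},
  {"d":[0.1633,-0.3883,-0.0267],"aperture":1},
  {"d":[0.1633,-0.3883,-0.0267],"aperture":1},
  {"d":[0.1633,-0.3883,-0.0267],"aperture":1},
])

```text
time_s: 7.98
eef_pos: [0.5541, 0.021, 0.1989]
eef_rot: [-0.0, 0.977, 0.215, -0.0]
wrist_force: [0.2, -0.6, -0.1]
opening: 1.004
grasp_force: 0.0
```

```bash
python3 - <<'E'
from h import *
im=imaging.camera("wrist"); cv2.imwrite("pics/w3.png",im)
hsv=cv2.cvtColor(im,cv2.COLOR_BGR2HSV).astype(int); m=((((hsv[...,0]<12)|(hsv[...,0]>168))&(hsv[...,1]>110)&(hsv[...,2]<170))*255).astype(np.uint8)
m[:,:180]=0;m[:,380:]=0;m[280:]=0
cs,_=cv2.findContours(m,cv2.RETR_EXTERNAL,cv2.CHAIN_APPROX_NONE)
for c in cs:
    if len(c)>60:
        e=cv2.fitEllipse(c); q=wpt(e[0],.109); print(e,q.round(4)); go(q[0],q[1],.0535)
E
```

```text
((275.2771301269531, 212.0499267578125), (62.89439392089844, 66.02847290039062), 94.00804138183594) [0.5558 0.0271 0.109 ]
shift [ 0.0041 -0.0046  0.1455] pos [0.5541 0.0212 0.199 ] F [ 0.2   0.42 -0.12] t 8.03 open 1.0 grip 0.0
((263.75762939453125, 379.535888671875), (173.56494140625, 441.4405517578125), 3.9118621349334717) [ 0.3903 -0.0347  0.109 ]
shift [-0.1721 -0.0179  0.1456] pos [0.5541 0.0212 0.199 ] F [ 0.2   0.42 -0.12] t 8.03 open 1.0 grip 0.0
```

To row units: 0.146 m / 0.6 = 0.2433, -0.003 m / 0.6 = -0.005.

Request:
nudge_tcp([
  {"d":[0.005,-0.005,0.0833],"aperture":1},
  {"d":[0.005,-0.005,0.1667],"aperture":1},
  {"d":[0.005,-0.005,0.2333],"aperture":1},
  {"d":[0.005,-0.005,0.2433],"aperture":1},
  {"d":[0.005,-0.005,0.2433],"aperture":0.3},
  {"d":[0.005,-0.005,0.2433],"aperture":0.3},
  {"d":[0.005,-0.005,0.2433],"aperture":0.3},
  {"d":[0.005,-0.005,0.2433],"aperture":0.3},
  {"d":[0.005,-0.005,0.2433],"aperture":0.3},
  {"d":[0.005,-0.005,0.2433],"aperture":0.3},
])

```text
time_s: 9.28
eef_pos: [0.5571, 0.0262, 0.0552]
eef_rot: [0.001, 0.976, 0.216, 0.002]
wrist_force: [-0.2, 0.7, 7.0]
opening: 0.737
grasp_force: 65.0
```

Request:
nudge_tcp([
  {"d":[0,0,-0.0333],"aperture":0.3},
  {"d":[0,0,-0.0667],"aperture":0.3},
  {"d":[0,0,-0.0833],"aperture":0.3},
  {"d":[0,0,-0.0833],"aperture":0.3},
  {"d":[0,0,-0.0833],"aperture":0.3},
  {"d":[0,0,-0.0833],"aperture":0.3},
  {"d":[0,0,-0.0833],"aperture":0.3},
  {"d":[0,0,-0.0833],"aperture":0.3},
  {"d":[0,0,-0.0833],"aperture":0.3},
])

```text
time_s: 10.4
eef_pos: [0.5555, 0.0265, 0.1032]
eef_rot: [-0.0, 0.976, 0.216, -0.0]
wrist_force: [0.3, -0.8, -2.8]
opening: 0.739
grasp_force: 65.2
```

```bash
python3 - <<'E'
from h import *
F=[]
for i in range(10): imaging.camera("side"); F.append(ctrl.get_obs()["wrist_force"])
print(np.mean(F,0).round(2),np.std(F,0).round(2)); go(.5556,.0260,.0535)
E
```

```text
[ 0.09 -0.01 -3.38] [0.49 0.42 0.27]
shift [-0.0002  0.0004  0.0498] pos [0.5556 0.0265 0.1033] F [ 0.92 -0.27 -3.04] t 10.9 open 0.736 grip 65.2
```

To row units: 0.048 m / 0.6 = 0.08, 0.046 m / 0.6 = 0.0767.

Request:
nudge_tcp([
  {"d":[0,0,0.0333],"aperture":0.3},
  {"d":[0,0,0.0583],"aperture":0.3},
  {"d":[0,0,0.07],"aperture":0.3},
  {"d":[0,0,0.0767],"aperture":0.3},
  {"d":[0,0,0.08],"aperture":0.3},
  {"d":[0,0,0.08],"aperture":0.3},
  {"d":[0,0,0.08],"aperture":0.3},
])

```text
time_s: 11.78
eef_pos: [0.5559, 0.0264, 0.0557]
eef_rot: [0.0, 0.976, 0.216, 0.0]
wrist_force: [-0.4, 0.4, -3.8]
opening: 0.74
grasp_force: 65.2
```

Request:
nudge_tcp([
  {"d":[0,0,0.0017],"aperture":0.3},
  {"d":[0,0,0.0017],"aperture":0.3},
])

```text
time_s: 12.02
eef_pos: [0.556, 0.0264, 0.0552]
eef_rot: [0.0, 0.976, 0.216, 0.0]
wrist_force: [-3.5, 1.1, 4.8]
opening: 0.733
grasp_force: 65.9
```

It's on the mat. Release it and rise, then work out the move to the blue tin.

To row units: -0.145 m / 0.6 = -0.2417, -0.1 m / 0.6 = -0.1667.

Request:
nudge_tcp([
  {"aperture":1},
  {"aperture":1},
  {"aperture":1},
  {"aperture":1},
  {"d":[0,0,-0.0833],"aperture":1},
  {"d":[0,0,-0.1667],"aperture":1},
  {"d":[0,0,-0.2417],"aperture":1},
  {"d":[0,0,-0.2417],"aperture":1},
  {"d":[0,0,-0.2417],"aperture":1},
])

```text
time_s: 13.15
eef_pos: [0.5551, 0.0265, 0.1986]
eef_rot: [-0.0, 0.976, 0.216, -0.0]
wrist_force: [-0.4, -0.1, -0.5]
opening: 0.997
grasp_force: 0.0
```

```bash
python3 - <<'E'
from h import *
go(.5949,.1935,.2)
E
```

```text
shift [ 0.1064 -0.1347 -0.0014] pos [0.5551 0.0265 0.1986] F [-0.4  -0.06 -0.47] t 13.15 open 0.997 grip 0.0
```

Request:
nudge_tcp([
  {"d":[0.1767,-0.2233,0],"aperture":1},
  {"d":[0.1767,-0.2233,0],"aperture":1},
  {"d":[0.1767,-0.2233,0],"aperture":1},
  {"d":[0.1767,-0.2233,0],"aperture":1},
  {"d":[0.1767,-0.2233,0],"aperture":1},
  {"d":[0.1767,-0.2233,0],"aperture":1},
])

```text
time_s: 13.9
eef_pos: [0.5948, 0.1913, 0.1984]
eef_rot: [0.0, 0.977, 0.215, -0.001]
wrist_force: [-0.2, -0.8, 0.2]
opening: 0.998
grasp_force: 0.0
```

```bash
python3 - <<'E'
from h import *
im=imaging.camera("wrist"); cv2.imwrite("pics/w4.png",im)
hsv=cv2.cvtColor(im,cv2.COLOR_BGR2HSV).astype(int); m=((((hsv[...,0]<12)|(hsv[...,0]>168))&(hsv[...,1]>110)&(hsv[...,2]<170))*255).astype(np.uint8)
m[:,:180]=0;m[:,380:]=0;m[280:]=0
cs,_=cv2.findContours(m,cv2.RETR_EXTERNAL,cv2.CHAIN_APPROX_NONE)
for c in cs:
    if len(c)>60:
        e=cv2.fitEllipse(c); q=wpt(e[0],.109); print(e,q.round(4)); go(q[0],q[1],.0535)
E
```

```text
((278.9759216308594, 214.7421112060547), (62.77955627441406, 66.08152770996094), 92.37528991699219) [0.596  0.1938 0.109 ]
shift [ 0.0021 -0.0019  0.1453] pos [0.595  0.1913 0.1988] F [-0.17  0.78 -0.14] t 13.95 open 1.005 grip 0.0
((300.2864990234375, 43.090492248535156), (124.29887390136719, 239.5493927001953), 0.0) [0.7163 0.2328 0.109 ]
shift [0.1277 0.0132 0.1452] pos [0.595  0.1913 0.1988] F [-0.17  0.78 -0.14] t 13.95 open 1.005 grip 0.0
```

View pics/w4.png

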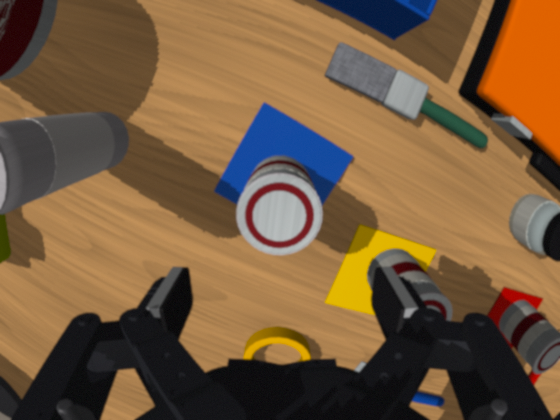

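The blue tin's lid at (279,215) lies under the gripper. The yellow and red tins stand upright on their mats.

To row units: 0.146 m / 0.6 = 0.2433, 0.14 m / 0.6 = 0.2333.

Request:
nudge_tcp([
  {"d":[0.0017,0,0.0833],"aperture":1},
  {"d":[0.0017,0,0.1667],"aperture":1},
  {"d":[0.0017,0,0.2333],"aperture":1},
  {"d":[0.0017,0,0.2433],"aperture":1},
  {"d":[0.0017,0,0.2433],"aperture":0.3},
  {"d":[0.0017,0,0.2433],"aperture":0.3},
  {"d":[0.0017,0,0.2433],"aperture":0.3},
  {"d":[0.0017,0,0.2433],"aperture":0.3},
  {"d":[0.0017,0,0.2433],"aperture":0.3},
  {"d":[0.0017,0,0.2433],"aperture":0.3},
])

```text
time_s: 15.2
eef_pos: [0.5978, 0.1932, 0.0555]
eef_rot: [0.0, 0.976, 0.216, 0.002]
wrist_force: [0.1, 0.0, 5.9]
opening: 0.738
grasp_force: 64.9
```

Request:
nudge_tcp([
  {"d":[0,0,-0.0333],"aperture":0.3},
  {"d":[0,0,-0.0667],"aperture":0.3},
  {"d":[0,0,-0.0833],"aperture":0.3},
  {"d":[0,0,-0.0833],"aperture":0.3},
  {"d":[0,0,-0.0833],"aperture":0.3},
  {"d":[0,0,-0.0833],"aperture":0.3},
  {"d":[0,0,-0.0833],"aperture":0.3},
  {"d":[0,0,-0.0833],"aperture":0.3},
  {"d":[0,0,-0.0833],"aperture":0.3},
])

```text
time_s: 16.32
eef_pos: [0.5961, 0.1931, 0.1032]
eef_rot: [-0.0, 0.976, 0.216, -0.0]
wrist_force: [-0.6, 0.1, -1.9]
opening: 0.736
grasp_force: 64.8
```

```bash
python3 - <<'E'
from h import *
F=[]
for i in range(10): imaging.camera("side"); F.append(ctrl.get_obs()["wrist_force"])
print(np.mean(F,0).round(2),np.std(F,0).round(2)); go(.5956,.1935,.0535)
E
```

```text
[-0.04  0.17 -2.72] [0.53 0.19 0.27]
shift [-0.0003 -0.0006  0.0498] pos [0.5962 0.1931 0.1033] F [-0.64  0.45 -2.75] t 16.82 open 0.737 grip 64.8
```

Red is the heaviest, at 5.0 N against 3.4 N for yellow and 2.7 N for blue. I'll put blue back.

To row units: 0.049 m / 0.6 = 0.0817, 0.048 m / 0.6 = 0.08.

Request:
nudge_tcp([
  {"d":[0,0,0.0333],"aperture":0.3},
  {"d":[0,0,0.0583],"aperture":0.3},
  {"d":[0,0,0.07],"aperture":0.3},
  {"d":[0,0,0.0767],"aperture":0.3},
  {"d":[0,0,0.08],"aperture":0.3},
  {"d":[0,0,0.08],"aperture":0.3},
  {"d":[0,0,0.0817],"aperture":0.3},
  {"d":[0,0,0.0817],"aperture":0.3},
])

```text
time_s: 17.82
eef_pos: [0.5968, 0.1932, 0.0555]
eef_rot: [0.0, 0.976, 0.216, 0.001]
wrist_force: [-2.4, -0.7, 5.2]
opening: 0.735
grasp_force: 65.6
```

Request:
nudge_tcp([
  {"aperture":0.3},
])

```text
time_s: 17.95
eef_pos: [0.5968, 0.1932, 0.0556]
eef_rot: [0.0, 0.976, 0.216, 0.001]
wrist_force: [-2.1, 0.7, 5.3]
opening: 0.734
grasp_force: 65.6
```

To row units: -0.145 m / 0.6 = -0.2417, -0.1 m / 0.6 = -0.1667.

Request:
nudge_tcp([
  {"aperture":1},
  {"aperture":1},
  {"aperture":1},
  {"aperture":1},
  {"d":[0,0,-0.0833],"aperture":1},
  {"d":[0,0,-0.1667],"aperture":1},
  {"d":[0,0,-0.2417],"aperture":1},
  {"d":[0,0,-0.2417],"aperture":1},
  {"d":[0,0,-0.2417],"aperture":1},
])

```text
time_s: 19.08
eef_pos: [0.5958, 0.193, 0.1988]
eef_rot: [-0.0, 0.976, 0.216, -0.0]
wrist_force: [1.0, 0.6, 0.1]
opening: 0.998
grasp_force: 0.0
```

```bash
python3 - <<'E'
from h import *
go(.5639,-.2304,.2)
E
```

```text
shift [-0.2073  0.3706 -0.0012] pos [0.5958 0.193  0.1988] F [1.03 0.55 0.1 ] t 19.07 open 0.998 grip 0.0
```

To row units: 0.37 m / 0.6 = 0.6167, -0.207 m / 0.6 = -0.345.

Request:
nudge_tcp([
  {"d":[-0.345,0.6167,0],"aperture":1},
  {"d":[-0.345,0.6167,0],"aperture":1},
  {"d":[-0.345,0.6167,0],"aperture":1},
  {"d":[-0.345,0.6167,0],"aperture":1},
  {"d":[-0.345,0.6167,0],"aperture":1},
  {"d":[-0.345,0.6167,0],"aperture":1},
  {"d":[-0.345,0.6167,0],"aperture":1},
  {"d":[-0.345,0.6167,0],"aperture":1},
  {"d":[-0.345,0.6167,0],"aperture":1},
  {"d":[-0.345,0.6167,0],"aperture":1},
])

```text
time_s: 20.32
eef_pos: [0.5641, -0.2281, 0.1984]
eef_rot: [-0.001, 0.976, 0.216, -0.0]
wrist_force: [-0.6, -0.3, 0.4]
opening: 1.0
grasp_force: 0.0
```

```bash
python3 - <<'E'
from h import *
im=imaging.camera("wrist")
hsv=cv2.cvtColor(im,cv2.COLOR_BGR2HSV).astype(int); m=((((hsv[...,0]<12)|(hsv[...,0]>168))&(hsv[...,1]>110)&(hsv[...,2]<140))*255).astype(np.uint8)
m[:,:180]=0;m[:,380:]=0;m[280:]=0;m[:185]=0
cs,_=cv2.findContours(m,cv2.RETR_EXTERNAL,cv2.CHAIN_APPROX_NONE)
for c in cs:
    if len(c)>60:
        e=cv2.fitEllipse(c); q=wpt(e[0],.109); print(e,q.round(4))
go(.5639,-.2304,.0535)
E
```

```text
((284.2172546386719, 216.92051696777344), (62.442745208740234, 66.08821105957031), 89.59042358398438) [ 0.5654 -0.2298  0.109 ]
shift [-0.0013  0.0021  0.1453] pos [ 0.5643 -0.2281  0.1988] F [-0.79  1.05  0.35] t 20.38 open 1.002 grip 0.0
```

Well aligned. Grasp and lift high.

To row units: 0.146 m / 0.6 = 0.2433, 0.14 m / 0.6 = 0.2333.

Request:
nudge_tcp([
  {"d":[0,0,0.0833],"aperture":1},
  {"d":[0,0,0.1667],"aperture":1},
  {"d":[0,0,0.2333],"aperture":1},
  {"d":[0,0,0.2433],"aperture":1},
  {"d":[0,0,0.2433],"aperture":0.3},
  {"d":[0,0,0.2433],"aperture":0.3},
  {"d":[0,0,0.2433],"aperture":0.3},
  {"d":[0,0,0.2433],"aperture":0.3},
  {"d":[0,0,0.2433],"aperture":0.3},
  {"d":[0,0,0.2433],"aperture":0.3},
])

```text
time_s: 21.62
eef_pos: [0.5656, -0.2301, 0.0554]
eef_rot: [0.001, 0.976, 0.216, 0.001]
wrist_force: [0.3, 2.1, 7.6]
opening: 0.739
grasp_force: 65.8
```

Request:
nudge_tcp([
  {"d":[0,0,-0.0333],"aperture":0.3},
  {"d":[0,0,-0.0833],"aperture":0.3},
  {"d":[0,0,-0.1333],"aperture":0.3},
  {"d":[0,0,-0.1833],"aperture":0.3},
  {"d":[0,0,-0.2333],"aperture":0.3},
  {"d":[0,0,-0.2833],"aperture":0.3},
  {"d":[0,0,-0.3],"aperture":0.3},
  {"d":[0,0,-0.3],"aperture":0.3},
  {"d":[0,0,-0.3],"aperture":0.3},
  {"d":[0,0,-0.3],"aperture":0.3},
])

```text
time_s: 22.88
eef_pos: [0.5635, -0.2293, 0.2316]
eef_rot: [-0.001, 0.976, 0.216, -0.001]
wrist_force: [-0.3, -0.0, -4.4]
opening: 0.736
grasp_force: 66.4
```

Request:
nudge_tcp([
  {"aperture":0.3},
  {"aperture":0.3},
  {"aperture":0.3},
  {"aperture":0.3},
])

```text
time_s: 23.38
eef_pos: [0.5643, -0.2297, 0.2333]
eef_rot: [0.0, 0.976, 0.216, 0.0]
wrist_force: [-0.3, -0.4, -5.2]
opening: 0.735
grasp_force: 66.4
```

```bash
python3 - <<'E'
from h import *
F=[]
for i in range(6): imaging.camera("side"); F.append(ctrl.get_obs()["wrist_force"])
print(np.mean(F,0).round(2))
cv2.imwrite("pics/s2.png",imaging.camera("scene")); go(.56,-.23,.2)
E
```

```text
[ 0.09 -0.19 -4.73]
shift [-0.004  -0.0015  0.0333] pos [ 0.5643 -0.2297  0.2333] F [ 0.09  0.58 -5.24] t 23.73 open 0.735 grip 66.4
```

View pics/s2.png

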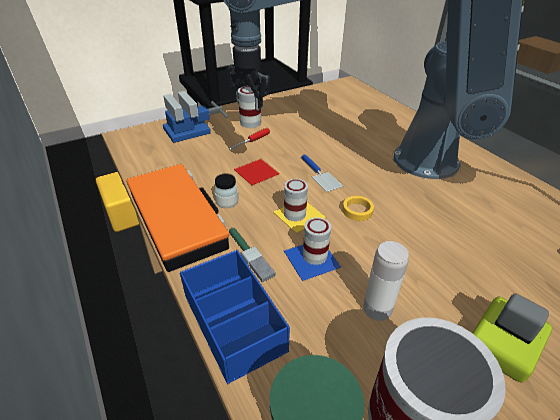

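The red-mat tin is held upright at (250,107), about 0.18 m up. The other two stand on their mats and nothing else has moved.

```bash
python3 -c "
from bench import ctrl, imaging
print(ctrl.hand_in())"
```

```text
the job is handed in; nothing more can be done
None
```

I weighed all three tins in order, found the red-mat tin heaviest (about 5.0 N, against 3.4 N for yellow and 2.7 N for blue), and handed in with it held upright about 0.18 m up and the other two on their mats; the hand-in gave no verdict.

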